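Knock a stuck coupling nut out of a parts pot

TASK

A long hex nut is stuck in the open square steel pot that lies on the sloping rack. Hold the pot mouth down over the tray and tap its rim on the rubber strip along the tray's edge until the nut drops out into the tray. Then stand the empty pot mouth down on the small wooden board and let go, leaving the nut in the tray and the other things on the bench where they are.

Things in the scene. Friction and masses are not known exactly. Their poses are not given: they have to be found in the camera images.
- pot: open square pot of bare sheet steel, 50 x 50 outside, 110 long, walls 3, base 4, 0.18 to 0.35 kg. It lies on the rack, mouth towards the rack's lower end, 15 degrees below level. Origin: centre of the outside of its base; z along its length to the mouth; x towards the side it lies on; y level. To end upside down, grip it across y with the fingers pointing about 40 degrees off its z, towards +x
- pot_mouth (a point): centre of the pot's mouth, 110 from its origin along its z
- nut: dark steel long hex nut, 30 across flats, 60 long, 0.2 to 0.24 kg, one end against the pot's base, lying on the pot's +x wall, outer end 45 inside the mouth. A spring tongue pins its first 12 mm with 1.6 to 2.5 times its weight, so it does not fall by itself; each knock lets it slip some mm until it falls free. Origin: centre of its inner end face; z towards the mouth
- nut_mid (a point): middle of the nut, 30 from its origin along its z
- rack: low aluminium rack fixed to the bench: a ramp 150 long, 200 wide, falling 15 degrees along its +x, with a lip 10 high at the lower end. Two places, 50 either side of its middle. Ramp surface 45 above the bench at its middle. Origin: on the bench below the middle; x points down the slope, forwards and to the right seen from the robot, z up. It stands on the left of the bench
- tray: open steel tray fixed to the bench, 180 (x) by 220 (y) outside, walls 43 high and 5 thick, floor 5 thick. In the middle or on the right of the bench (it and the board change places). Origin: centre of its underside, x roughly away from the robot, z up
- strip: black rubber knock strip on top of the tray's near (-x) wall, 20 wide (x), 200 long (y), 12 thick. Origin: its centre, 87.5 from the tray's middle towards -x and 49 above the bench, so its top is 55 above the bench; axes as the tray's. A knock at about 0.2 m/s is plenty; let only the edge of the rim overlap the strip, so that the nut can fall past it
- board: flat square wooden board fixed to the bench, 150 x 150 x 12 thick. Origin: centre of its underside
- can: closed square aluminium can 50 x 50 x 95 with a grey screw cap (110 in all), lying in the other place of the rack, the one nearer the robot. Origin: centre of its base, z towards the cap
- wrench: open-ended steel wrench 200 long, lying flat. Origin: about its middle
- oiler: white plastic bottle, 60 across, 160 high. Origin: centre of its underside
- tape: paper roll of tape lying flat, 100 across, 25 high. Origin: centre of its underside
- tin: grey flat tin box 70 x 120 x 40 high. Origin: centre of its underside
- stud: steel stud on a round foot, 40 across, 90 high. Origin: centre of its underside
Things that resemble listed ones, but are neither listed nor needed, are in the scene too. What is shaped like the pot but purple or turquoise is not meant.

How it is judged:
By the outcome, as a careful person would: the job done as asked, in the order asked, and still so for the second after the job is handed in, with the robot touching nothing.
It also fails if it takes over 48 s, if anything falls off the work surface, if the arm or the gripper's body presses on something with over 40 N, if the wrist force passes 120 N, or if a joint passes its speed limit or range.

ROBOT

A 6-joint arm with a two-finger parallel gripper is mounted at the origin on the work surface. World frame = base frame: x ahead of the robot, y to its left, z up, the work surface at z = 0. Lengths are in m, angles in degrees, forces in N, time in s.
With the tool pointing down it reaches from about 0.35 to 0.975 m from the base axis. Payload 17.4 kg.
Tool frame: the origin (TCP) lies at the very end of the fingers, on their centre line; the grasp point (between the pads) lies 19 mm behind it; z points along the fingers, y is the direction in which the jaws open and shut (so a half turn about z gives the same grasp; the last joint's range is limited). The gripper opens to 85 mm and grips with 20 to 120 N. Pads are 22 mm wide; open, the fingers measure 114 mm over their backs; the gripper's body (76 mm by 85 mm) begins 54 mm behind the grasp point. The pads swing forward as they close: fully open they stand 13 mm farther back than shut.
Start: joints at [75.012, 6.646, 82.598, -0, 90.757, -2.166], TCP at [0.15, 0.658, 0.195] pointing down, gripper open.
Joint ranges: [-162.19, 162.19], [-47.58, 125.68], [4.15, 143.07], [-65.23, 245.23], [0.69, 171.88], [-170.13, 170.13]. Speed limits (degrees/s): [108.29, 108.29, 127.2, 180, 180, 180].

INTERFACE

Orientations are given as a 3x3 rotation matrix whose columns are the frame's x, y, z axes.
In Python, from station import r gives the robot as it stands.
- The arm moves only by the shell command python3 -m pendant 'ROWS' [OPENING] [FORCE]. ROWS is a JSON object of lists of equal length, an entry for each row: "slide": the shift along the world's x, y, z in mm, a list of three; "roll": the turn about the world's z in rad. In form: {"slide": [[tx, ty, tz], ...], "roll": [roll, ...]}. A call has 1 to 12 rows; each row is the pose to reach, as a shift and turn from the pose commanded when the call began; what a row does not reach only later rows make up. A row lasts 1/10 s, in which the tool goes at most 50 mm and 8.59 degrees, less where a joint would pass 70% of its speed; a pose out of reach is approached as far as the arm can. A call with a gripper value outside its range is refused whole. OPENING is the finger opening in mm, from 0 to 85.4, set as the call begins (- or left out, the last holds). The fingers move at their own pace and stop on an object; FORCE is the grip in N (left out, the last holds). Time passes only in rows, so rows that repeat a pose let the fingers close. It gives the time, the measured TCP pose, the force and the opening at its end, in the units of the state.
- r.sense(): the state, without advancing time (a new reading comes with each control period).
- r.grab_frame(name): name is "side" or "top"; returns (picture, depth): 420x560x3 uint8, red, green, blue; 420x560 float32, m along the optical axis (not along the pixel's ray), 0 where there is no reading.
- r.calibration(name): a dict with "camera_matrix" (3x3 intrinsics, pixels), "xyz" and "rotation" of the camera in the world. Camera axes: x right, y up, looking along -z (the intrinsics and any distortion apply to the point x, -y, -z); pixel columns grow to the right and rows downward; lengths in m; the calibration is good to about 2 mm. A picture is of the moment at which its call begins. calibration takes no time and is no camera call.
- r.close_job(): hands the job in, once; it reports no verdict.
Trained networks look in the newest picture that a camera, given by its name, has taken for a name from the list of things; names that differ only in an ending like _2 or _b are one class to them, and where a whole thing is asked for, a point or a joint stands for the part that bears it (a point fixed in the world has none). Each returns a list of dicts, best first, with "score" (0 to 1); they miss things now and then, are a little off and sometimes report something else, mostly with a low value. They report only what shows in the picture. A call takes as long as a camera call. They do not tell look-alikes from the thing itself.
- r.spot_in(name, camera): "xyz" ([x, y, z] in m, in world coordinates, good to about 4 mm: the middle of the surface that is visible of it).
The state is a dict: "time_s": time; "joints": joint angles; "dq": joint speeds; "joint_torque": joint torques, N m; "position": TCP position; "eef_rot": TCP orientation; "ft_force": force on the tool from outside, world axes, zero at the start; "ft_torque": the same for the moment, N m; "grip_width": finger opening in m.
Only numpy, scipy, OpenCV 4.12 (cv2) and the standard library are available. Lean on these libraries where they do the work, as an engineer would, in place of code of your own. Each camera call takes 0.05 s, during which the arm holds its last target.

## Working session

There is one attempt and no reset: what is moved stays moved. The work goes in short steps, Python scripts to look and compute and a shell command to move; the robot and the scene stay as the last step left them, time stands still between calls to the robot, and variables do not carry over. Pictures are saved under pics/ and viewed, and the job is handed in when it is done.

```bash
ls; mkdir -p pics; cat > h.py <<'E'
import numpy as np,cv2
from station import r
def px2w(cam,u,v,d):
    c=r.calibration(cam);K=np.array(c["camera_matrix"]);x=(u-K[0,2])/K[0,0]*d;y=(v-K[1,2])/K[1,1]*d
    return np.array(c["xyz"])+np.array(c["rotation"])@np.array([x,-y,-d])
def cloud(cam,D):
    c=r.calibration(cam);K=np.array(c["camera_matrix"]);v,u=np.mgrid[:D.shape[0],:D.shape[1]]
    P=np.stack([(u-K[0,2])/K[0,0]*D,-(v-K[1,2])/K[1,1]*D,-D],-1)
    return P@np.array(c["rotation"]).T+np.array(c["xyz"])
def w2px(cam,p):
    c=r.calibration(cam);K=np.array(c["camera_matrix"]);q=np.array(c["rotation"]).T@(np.array(p)-np.array(c["xyz"]))
    return K[0,0]*q[0]/-q[2]+K[0,2],K[1,1]*-q[1]/-q[2]+K[1,2]
def snap(cam,name):
    I,D=r.grab_frame(cam);np.save(f"pics/{name}.npy",D);cv2.imwrite(f"pics/{name}.png",I[:,:,::-1]);return I,D
E
python3 - <<'E'
from h import *
s=r.sense();print(s)
for c in("top","side"):
    snap(c,c+"0");print(c,r.calibration(c))
for n in["pot","can","rack","tray","strip","board","nut"]:
    for c in("top","side"):
        print(n,c,[(round(d["score"],2),np.round(d["xyz"],3).tolist(),np.round(w2px(c,d["xyz"])).tolist()) for d in r.spot_in(n,c)])
E
```

```text
pics
{'time_s': 0.0, 'joints': array([ 7.50124306e+01,  6.67339477e+00,  8.26365693e+01,  4.62509031e-04,
        9.07556457e+01, -2.16411903e+00]), 'dq': array([-0.01118762,  0.10602579,  0.01775896,  0.08834698, -0.03262776,
       -0.10500315]), 'joint_torque': array([-1.25067130e-03, -7.31969833e+01, -6.32498002e+01, -1.32817136e-04,
        6.20324397e-03,  8.83315352e-06]), 'position': array([0.1497411 , 0.65794118, 0.19446186]), 'eef_rot': array([[-9.75058611e-01,  2.21947322e-01, -3.03932576e-04],
       [ 2.21947524e-01,  9.75057987e-01, -1.10406542e-03],
       [ 5.13075231e-05, -1.14398558e-03, -9.99999344e-01]]), 'ft_force': array([-0.49003615, -0.36022736,  0.25024664]), 'ft_torque': array([-0.0121678 ,  0.07488272,  0.02805195]), 'grip_width': 0.08545050883010843}
top {'camera_matrix': array([[400.99975516,   0.        , 274.10666243],
       [  0.        , 400.99975516, 210.27582289],
       [  0.        ,   0.        ,   1.        ]]), 'xyz': array([0.40335838, 0.06151985, 1.17709262]), 'rotation': array([[ 0.01513042,  0.99019413, -0.1388764 ],
       [-0.99982413,  
[... 809 characters left out ...]
0])]
can top [(0.57, [0.474, 0.238, 0.09], [205.0, 239.0])]
can side [(0.71, [0.468, 0.23, 0.08], [246.0, 182.0])]
rack top [(0.98, [0.503, 0.302, 0.055], [185.0, 229.0])]
rack side [(0.78, [0.456, 0.263, 0.039], [239.0, 187.0])]
tray top [(0.72, [0.592, -0.012, 0.004], [295.0, 203.0])]
tray side [(0.9, [0.591, -0.011, 0.004], [318.0, 243.0]), (0.31, [0.403, -0.022, 0.007], [256.0, 265.0])]
strip top [(0.91, [0.505, -0.004, 0.051], [293.0, 230.0])]
strip side [(0.8, [0.496, -0.015, 0.055], [287.0, 241.0]), (0.36, [0.716, -0.198, 0.039], [394.0, 268.0])]
board top [(0.68, [0.579, -0.311, 0.015], [397.0, 208.0])]
board side [(0.6, [0.577, -0.318, 0.012], [369.0, 328.0])]
nut top []
nut side []
```

View pics/top0.png

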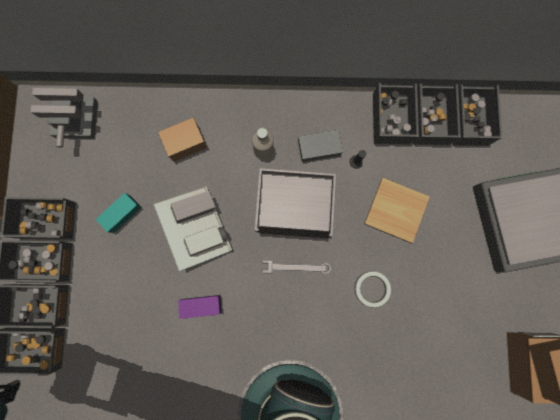

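View pics/side0.png

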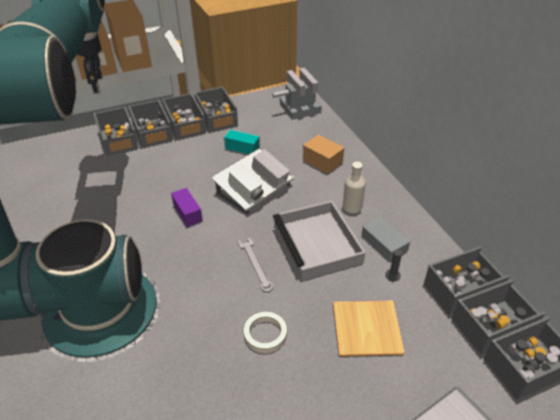

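```bash
python3 - <<'E'
import cv2
a=cv2.imread("pics/top0.png")[150:270,130:240];b=cv2.imread("pics/side0.png")[120:230,190:320]
a=cv2.resize(a,None,fx=4,fy=4,interpolation=3)[:440];b=cv2.resize(b,None,fx=4,fy=4,interpolation=3)[:440]
import numpy as np
c=np.hstack([a,b]);c=cv2.resize(c,(780,int(780*c.shape[0]/c.shape[1])));cv2.imwrite("pics/crop0.png",c)
E
```

```text
(no output)
```

View pics/crop0.png

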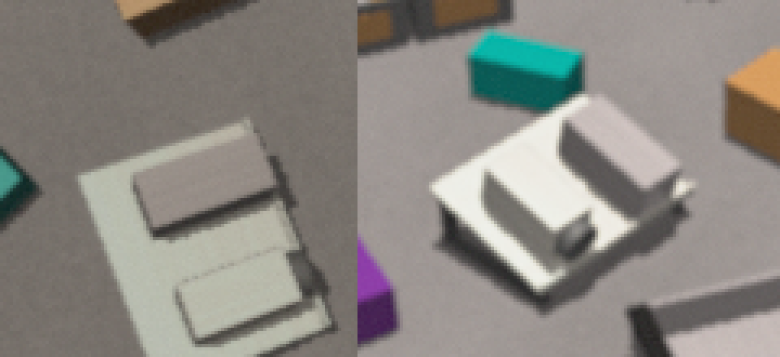

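```bash
cat > fit.py <<'E'
from h import *
D=np.load("pics/top0.npy");P=cloud("top",D)
def rect(m,name):
    m=cv2.morphologyEx(m.astype(np.uint8),cv2.MORPH_OPEN,np.ones((3,3)))
    n,l,st,ce=cv2.connectedComponentsWithStats(m)
    k=1+np.argmax(st[1:,4]);pts=P[l==k]
    rc=cv2.minAreaRect((pts[:,:2]*1000).astype(np.float32));print(name,len(pts),"rect mm",rc,"z",np.round(np.percentile(pts[:,2],[5,50,95]),4));return pts
v,u=np.mgrid[:420,:560]
Z=P[...,2]
# pot
w=(abs(u-191)<30)&(abs(v-206)<20)
q=P[206,191];print("pot c",q, "bench",np.median(Z[270:290,320:340]))
# plane fit on top face
seed=(abs(u-191)<6)&(abs(v-206)<4);pts=P[seed]
for i in range(4):
    A=np.c_[pts[:,:2],np.ones(len(pts))];c=np.linalg.lstsq(A,pts[:,2],rcond=None)[0]
    res=Z-(P[...,:2]@c[:2]+c[2]);m=w&(abs(res)<.005);pts=P[m]
print("slope",c,"deg",np.degrees(np.arctan(np.hypot(*c[:2]))),"downdir",-c[:2]/np.hypot(*c[:2]))
pts=rect(m,"pot top")
# rack surface
w2=(u>150)&(u<240)&(v>180)&(v<275)
c2=c
seed=(abs(u-172)<4)&(abs(v-228)<6);pp=P[seed]
for i in range(4):
    A=np.c_[pp[:,:2],np.ones(len(pp))];c2=np.linalg.lstsq(A,pp[:,2],rcond=None)[0]
    res=Z-(P[...,:2]@c2[:2]+c2[2]);mr=w2&(abs(res)<.004);pp=P[mr]
print("ramp",c2,np.degrees(np.arctan(np.hypot(*c2[:2]))),-c2[:2]/np.hypot(*c2[:2]))
rect(mr,"ramp")
rect((u>360)&(u<435)&(v>170)&(v<250)&(abs(Z-.012)<.006)&(Z>.007),"board")
rect((u>250)&(u<342)&(v>160)&(v<245)&(Z>.03)&(Z<.07),"tray rim")
rect((u>250)&(u<342)&(v>215)&(v<245)&(Z>.049)&(Z<.065),"strip")
rect((u>255)&(u<340)&(v>165)&(v<240)&(Z>.00)&(Z<.01),"tray floor")
E
python3 fit.py
```

```text
pot c [0.56327278 0.27851012 0.0937692 ] bench 0.0012277657415955545
slope [-0.11138228  0.24040122  0.08618114] deg 14.83957608371438 downdir [ 0.42038906 -0.90734395]
pot top 694 rect mm ((566.5791015625, 273.99432373046875), (50.81267547607422, 107.00393676757812), 23.434415817260742) z [0.0756 0.0891 0.1014]
ramp [-0.10118416  0.23410747  0.03107184] 14.30761294598021 [ 0.396741   -0.91793059]
ramp 1460 rect mm ((508.7345886230469, 281.9175720214844), (199.95803833007812, 146.51980590820312), 23.7166805267334) z [0.0312 0.0563 0.0643]
board 2501 rect mm ((574.2367553710938, -311.80938720703125), (151.11007690429688, 151.03640747070312), 68.38516235351562) z [0.0093 0.0129 0.0164]
tray rim 531 rect mm ((500.6163024902344, -10.149589538574219), (207.98757934570312, 20.34091567993164), 86.61485290527344) z [0.0503 0.0554 0.0591]
strip 504 rect mm ((500.9052429199219, -5.2647247314453125), (198.20071411132812, 20.34091567993164), 86.61485290527344) z [0.0521 0.0555 0.0591]
tray floor 3536 rect mm ((594.9502563476562, -10.611686706542969), (210.7289276123047, 158.656005859375), 86.60147857666016) z [0.0021 0.0056 0.0089]
```

The pot is the bare-steel box at top px (191,206), the place farther from the robot. The box at (205,240) has the grey cap, so it is the can. The purple box (199,307) and the turquoise one (117,213) are decoys, and the crop confirms this. The fit gives a 15° slope, a yaw of 23.5° and a face of 50.8×107 mm. I'll move above the pot.

```bash
python3 -m pendant '{"slide":[[40,-34,0],[80,-68,0],[120,-102,0],[159,-137,0],[199,-171,0],[239,-205,0],[279,-239,0],[319,-273,0],[359,-307,0],[398,-342,0],[398,-342,0],[398,-342,0]],"roll":[-0.1,-0.2,-0.3,-0.4,-0.5,-0.6,-0.7,-0.8,-0.9,-0.937,-0.937,-0.937]}' 80 20
python3 - <<'E'
from h import *
snap("side","side1");snap("top","top1")
s=r.sense();print(s["eef_rot"],s["joints"])
E
```

```text
time_s: 2.0
position: [0.5499, 0.3137, 0.1948]
eef_rot: [[-0.395, 0.918, -0.0], [0.918, 0.395, -0.001], [-0.001, -0.0, -1.0]]
ft_force: [0.2, -0.5, -0.9]
grip_width: 0.08
[[-3.97675334e-01  9.17526136e-01 -3.44217569e-04]
 [ 9.17526182e-01  3.97675374e-01  5.24754818e-05]
 [ 1.85034476e-04 -2.94960427e-04 -9.99999939e-01]] [2.76474201e+01 1.38559803e+00 8.81419435e+01 1.18154422e-02
 9.04885336e+01 4.21458454e+00]
```

View pics/side1.png

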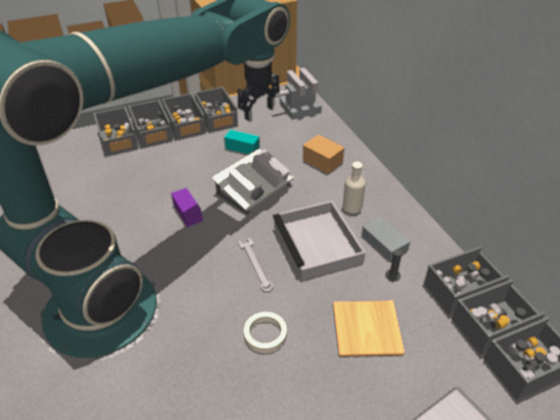

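The arm is above the rack with the fingers at about (260,100). Descending and closing lightly.

```bash
python3 -m pendant '{"slide":[[0,0,-40],[0,0,-80],[0,0,-110],[0,0,-125],[0,0,-135],[0,0,-140],[0,0,-140]],"roll":[0,0,0,0,0,0,0]}' 80 20
python3 -m pendant '{"slide":[[0,0,0],[0,0,0],[0,0,0],[0,0,0],[0,0,0]],"roll":[0,0,0,0,0]}' 40 20
```

```text
time_s: 2.8
position: [0.548, 0.3166, 0.0559]
eef_rot: [[-0.399, 0.917, 0.001], [0.917, 0.399, 0.0], [0.0, 0.001, -1.0]]
ft_force: [0.2, -0.5, -0.5]
grip_width: 0.0802
time_s: 3.3
position: [0.5485, 0.3165, 0.0566]
eef_rot: [[-0.399, 0.917, 0.002], [0.917, 0.399, 0.001], [0.0, 0.002, -1.0]]
ft_force: [-0.2, 0.3, 5.4]
grip_width: 0.0492
```

```bash
python3 -m pendant '{"slide":[[0,0,15],[0,0,30],[0,0,50],[0,0,70],[0,0,70]],"roll":[0,0,0,0,0]}'
python3 - <<'E'
from h import *
I,D=snap("side","side2")
cv2.imwrite("pics/side2c.png",cv2.resize(I[60:230,180:350,::-1],None,fx=3.5,fy=3.5,interpolation=3))
E
```

```text
time_s: 3.8
position: [0.549, 0.3168, 0.1294]
eef_rot: [[-0.399, 0.917, 0.004], [0.917, 0.399, 0.002], [0.0, 0.005, -1.0]]
ft_force: [0.1, 0.8, -5.8]
grip_width: 0.0491
```

View pics/side2c.png

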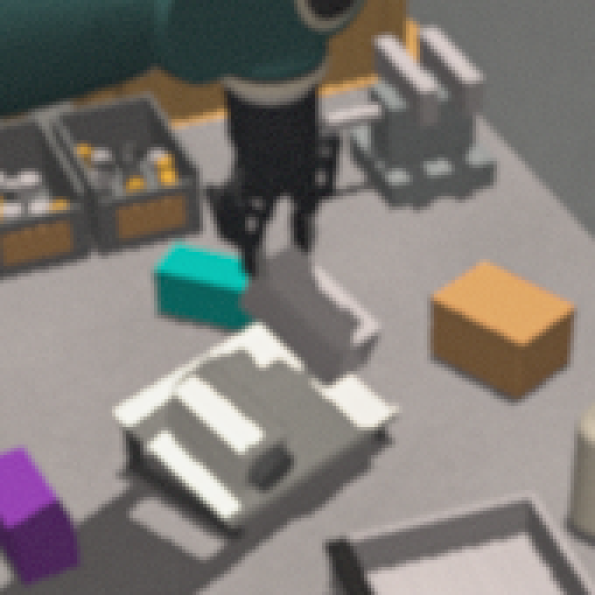

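```bash
cat > pitch.py <<'E'
from h import *
import sys
def run(tag):
    s=r.sense();T=s["position"];R=s["eef_rot"]
    a=R[:,1];a=a*np.sign(a[0])          # jaw axis
    d=np.array([a[1],-a[0],0]);d/=np.linalg.norm(d)  # forward (downslope) dir
    G=T+np.array([0,0,.019])
    for cam in("top","side"):
        I,D=snap(cam,tag+cam);P=cloud(cam,D).reshape(-1,3);C=I.reshape(-1,3)
        q=P-G;Y=q@a;X=q@d;Z=q[:,2]
        m=(abs(Y)<.032)&(abs(X)<.14)&(Z<.05)&(Z>-.13)&(D.reshape(-1)>0)&(P[:,2]>.01)
        print(cam,m.sum())
        # side-view plot (X horizontal, Z vertical)
        im=np.full((400,480,3),255,np.uint8)
        for x,z,y,c in zip(X[m],Z[m],Y[m],C[m]):
            cv2.circle(im,(int(240+x*1500),int(120-z*1500)),2,(0,0,255) if y<-.021 else (255,0,0) if y>.021 else (0,160,0),-1)
        cv2.circle(im,(240,120),6,(0,0,0),2)
        cv2.imwrite(f"pics/{tag}{cam}_xz.png",im)
    a_=cv2.imread(f"pics/{tag}top_xz.png");b_=cv2.imread(f"pics/{tag}side_xz.png")
    cv2.imwrite(f"pics/{tag}_xz.png",cv2.resize(np.hstack([a_,b_]),(800,333)))
run(sys.argv[1])
E
python3 pitch.py p1
```

```text
top 724
side 1604
```

View pics/p1_xz.png

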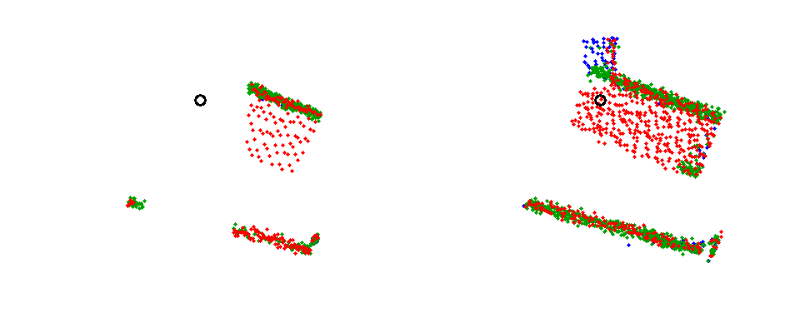

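```bash
python3 - <<'E'
from h import *
s=r.sense();G=s["position"]+[0,0,.019];print(s["position"])
a=np.array([.917,.399,0]);d=np.array([.399,-.917,0])
for f,c in(("side2","side"),("p1side","side"),("top0","top"),("side0","side")):
    P=cloud(c,np.load(f"pics/{f}.npy")).reshape(-1,3);q=P-G
    X=q@d;Y=q@a
    m=(abs(Y)<.032 if f in("side2","p1side") else (Y>-.07)&(Y<-.035))&(X>.06)&(X<.12)&(q[:,2]<-.07)
    o=np.argsort(X[m]);xx=X[m][o];zz=q[m,2][o]
    for lo in np.arange(.06,.12,.003):
        k=(xx>=lo)&(xx<lo+.003)
        if k.sum(): print(f,round(lo*1e3),k.sum(),np.round(np.percentile(zz[k],[5,50,95])*1e3,1))
E
```

```text
[0.5475067  0.31600133 0.12451043]
side2 60 18 [-117.1 -112.5 -107.6]
side2 63 17 [-118.9 -112.4 -107.9]
side2 66 8 [-118.  -113.6 -110.6]
side2 69 29 [-146.6 -115.2 -110.7]
side2 72 25 [-148.1 -118.1 -109.7]
side2 75 26 [-147.5 -130.9 -113.9]
side2 78 24 [-146.  -119.  -113.7]
side2 81 16 [-146.5 -142.6 -114.5]
side2 84 15 [-148.  -144.7 -141.8]
side2 87 27 [-147.7 -123.4 -110.8]
side2 90 41 [-147.1 -116.5 -109.5]
side2 93 21 [-147.1 -112.8 -104.8]
side2 96 17 [-148.5 -145.  -141.9]
side2 99 12 [-147.9 -145.5 -141.8]
side2 102 11 [-147.3 -144.9 -140.7]
side2 105 12 [-146.3 -144.7 -142.1]
side2 108 12 [-146.4 -144.6 -139.9]
side2 111 9 [-145.7 -142.8 -141.1]
side2 114 18 [-146.1 -143.5 -139.2]
side2 117 11 [-146.2 -143.6 -139.5]
p1side 60 12 [-115.6 -112.9 -109.1]
p1side 63 15 [-117.4 -114.5 -110.2]
p1side 66 14 [-118.5 -114.3 -109.8]
p1side 69 22 [-149.  -115.9 -112. ]
p1side 72 21 [-146.4 -117.2 -112.2]
p1side 75 33 [-149.1 -142.4 -114.7]
p1side 78 24 [-147.  -120.2 -112.9]
p1side 81 16 [-147.7 -144.  -113.6]
p1side 84 15 [-148.6 -144.1 -126.5]
p1side 87 31 [-147.8 -122.7 -110.1]
p
[... 1044 characters left out ...]
138.3]
side0 60 4 [-112.4 -110.4 -109.3]
side0 63 6 [-115.6 -113.9 -111.9]
side0 66 5 [-118.4 -112.6 -111. ]
side0 69 9 [-148.3 -114.2 -111.9]
side0 72 9 [-149.9 -121.1 -113.2]
side0 75 18 [-144.8 -120.7 -113. ]
side0 78 14 [-148.1 -142.1 -114.4]
side0 81 14 [-147.8 -142.8 -113.2]
side0 84 4 [-145.2 -144.7 -143.3]
side0 87 15 [-145.3 -123.7 -110. ]
side0 90 27 [-147.3 -118.6 -108.1]
side0 93 16 [-148.9 -129.8 -105.7]
side0 96 9 [-147.1 -144.6 -121.2]
side0 99 4 [-146.8 -146.  -143. ]
side0 102 12 [-147.3 -145.4 -141.5]
side0 105 6 [-150.  -146.9 -142.5]
side0 108 4 [-145.3 -144.4 -143.7]
side0 111 5 [-147.  -144.1 -139.9]
side0 114 13 [-148.  -144.9 -140.8]
side0 117 8 [-149.5 -145.4 -143.4]
```

```bash
python3 -m pendant '{"slide":[[1,-2,-25],[2,-5,-50],[2,-5,-58],[3,-6,-58],[4,-8,-58],[5,-11,-58],[5,-11,-58]],"roll":[0,0,0,0,0,0,0]}'
python3 pitch.py p2
```

```text
time_s: 4.65
position: [0.5535, 0.3059, 0.0692]
eef_rot: [[-0.399, 0.917, 0.002], [0.917, 0.399, 0.002], [0.001, 0.003, -1.0]]
ft_force: [-1.9, 4.3, -0.3]
grip_width: 0.0487
top 590
side 1124
```

View pics/p2_xz.png

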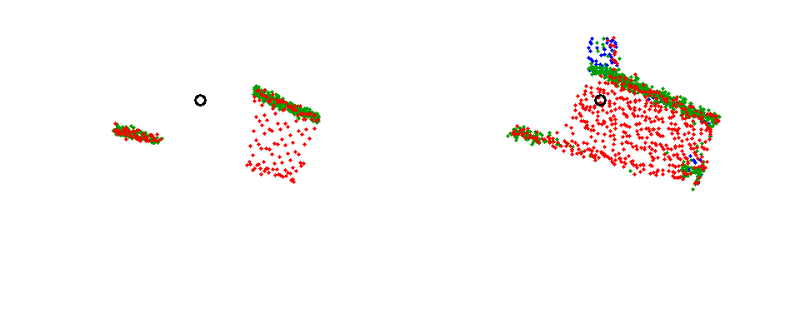

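```bash
python3 -m pendant '{"slide":[[1,-3,3],[2,-5,6],[3,-7,9],[4,-10,13],[6,-14,17],[7,-17,20],[9,-21,24],[9,-21,24]],"roll":[0,0,0,0,0,0,0,0]}'
python3 pitch.py p3
```

```text
time_s: 5.55
position: [0.5623, 0.2837, 0.0919]
eef_rot: [[-0.398, 0.917, 0.001], [0.917, 0.398, 0.0], [-0.0, 0.001, -1.0]]
ft_force: [0.3, 0.4, -4.2]
grip_width: 0.0487
top 670
side 1290
```

View pics/p3_xz.png

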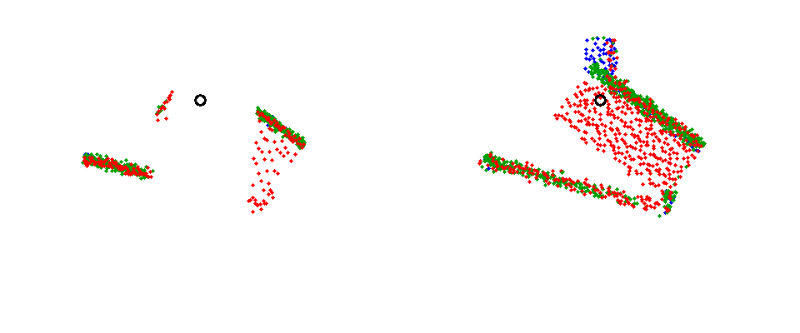

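```bash
python3 -m pendant '{"slide":[[-2,4,-5],[0,0,-4],[1,-2,-2],[2,-5,0],[3,-8,2],[4,-11,4],[6,-14,6],[7,-17,8],[9,-20,9],[11,-24,11],[12,-27,12],[12,-27,12]],"roll":[0,0,0,0,0,0,0,0,0,0,0,0]}'
python3 pitch.py p4
```

```text
time_s: 6.85
position: [0.5739, 0.2566, 0.1029]
eef_rot: [[-0.398, 0.917, -0.0], [0.917, 0.398, -0.0], [-0.0, -0.001, -1.0]]
ft_force: [-0.3, 2.4, -4.6]
grip_width: 0.049
top 710
side 1341
```

View pics/p4_xz.png

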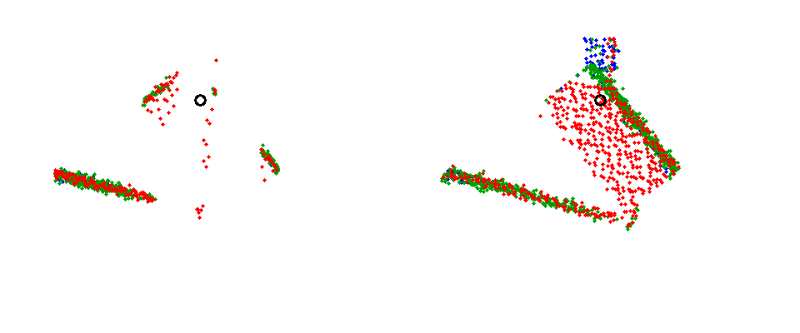

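```bash
python3 -m pendant '{"slide":[[-5,11,2],[-5,11,-5],[-3,7,-5],[-1,2,-3],[1,-3,-2],[3,-7,-1],[5,-12,0],[7,-16,1],[9,-21,1],[11,-26,1],[13,-30,1],[13,-30,1]],"roll":[0,0,0,0,0,0,0,0,0,0,0,0]}'
python3 pitch.py p5
```

```text
time_s: 8.15
position: [0.5872, 0.2266, 0.1044]
eef_rot: [[-0.398, 0.917, 0.0], [0.917, 0.398, -0.0], [-0.0, 0.0, -1.0]]
ft_force: [-0.3, 1.5, 4.1]
grip_width: 0.0487
top 686
side 1394
```

View pics/p5_xz.png

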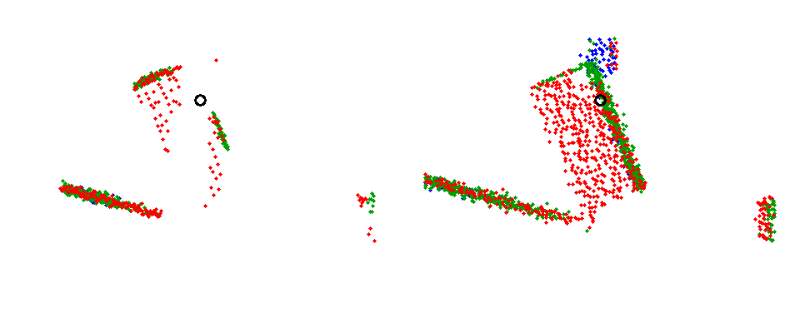

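View pics/p5side.png

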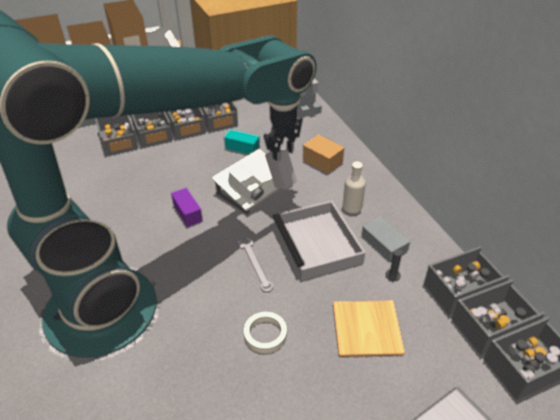

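The lip pivot has brought the pot to about 67° pitch, but the pads have crept to its front (-x) face. I'll tighten the grip, carry it over the tray, flatten it gently on the tray floor to finish the pivot, and regrasp there. If the nut slips early, it would still land in the tray.

```bash
python3 -m pendant '{"slide":[[0,0,0],[0,0,3],[0,0,10],[0,0,20],[0,0,32],[0,0,44],[0,-4,54],[0,-12,60],[0,-25,62],[0,-42,62]],"roll":[0,0,0,0,0,0,0,-0.05,-0.1,-0.15]}' - 60
python3 -m pendant '{"slide":[[1,-20,0],[2,-42,0],[3,-65,0],[4,-90,0],[5,-115,0],[6,-140,0],[7,-162,0],[8,-182,0],[8,-198,0],[8,-208,0],[8,-214,0],[8,-214,0]],"roll":[-0.04,-0.08,-0.12,-0.16,-0.2,-0.24,-0.28,-0.31,-0.32,-0.32,-0.32,-0.32]}'
python3 pitch.py p6
```

```text
time_s: 9.25
position: [0.5869, 0.1847, 0.1672]
eef_rot: [[-0.255, 0.967, 0.001], [0.967, 0.255, 0.0], [0.0, 0.001, -1.0]]
ft_force: [-0.1, 0.5, -5.9]
grip_width: 0.0465
time_s: 10.45
position: [0.5948, -0.0292, 0.1662]
eef_rot: [[0.06, 0.998, -0.0], [0.998, -0.06, -0.0], [-0.0, -0.0, -1.0]]
ft_force: [1.2, 0.0, -5.8]
grip_width: 0.0466
top 255
side 1129
```

View pics/p6_xz.png

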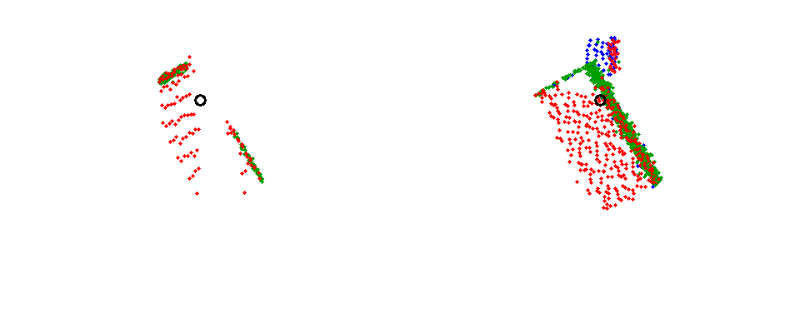

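View pics/p6side.png

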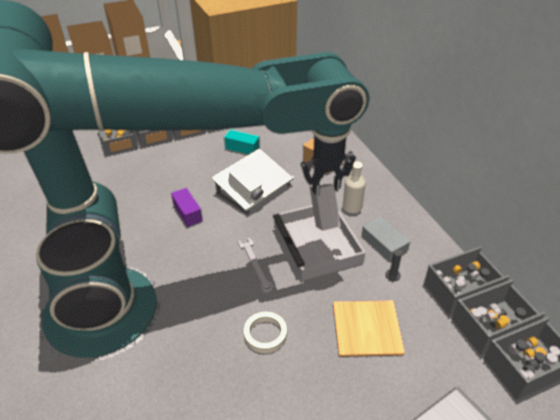

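```bash
python3 -m pendant '{"slide":[[0,-3,-6],[0,-8,-20],[0,-15,-38],[-1,-22,-56],[-1,-28,-70],[-2,-32,-80],[-2,-35,-84],[-2,-38,-84],[-3,-42,-84],[-3,-46,-84],[-3,-50,-84],[-3,-50,-84]],"roll":[0,0,0,0,0,0,0,0,0,0,0,0]}' - 20
python3 pitch.py p7
```

```text
time_s: 11.75
position: [0.592, -0.0792, 0.0827]
eef_rot: [[0.06, 0.998, 0.001], [0.998, -0.06, 0.0], [0.0, 0.001, -1.0]]
ft_force: [0.6, 1.2, -3.5]
grip_width: 0.0463
top 99
side 1185
```

View pics/p7_xz.png

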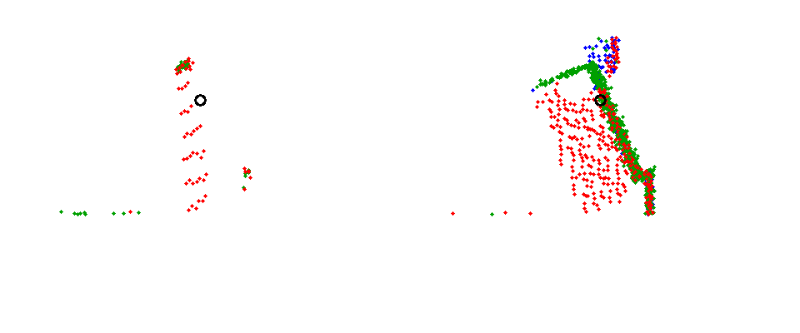

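```bash
python3 -m pendant '{"slide":[[0,-5,0],[0,-10,0],[-1,-15,0],[-1,-20,0],[-1,-25,0],[-2,-30,0],[-2,-33,-2],[-2,-33,-6],[-2,-33,-8],[-2,-33,-8]],"roll":[0,0,0,0,0,0,0,0,0,0]}' - 20
python3 pitch.py p8
```

```text
time_s: 12.85
position: [0.5895, -0.1117, 0.0735]
eef_rot: [[0.06, 0.998, -0.001], [0.998, -0.06, 0.0], [0.0, -0.001, -1.0]]
ft_force: [0.1, 3.7, -6.4]
grip_width: 0.0463
top 138
side 1061
```

View pics/p8_xz.png

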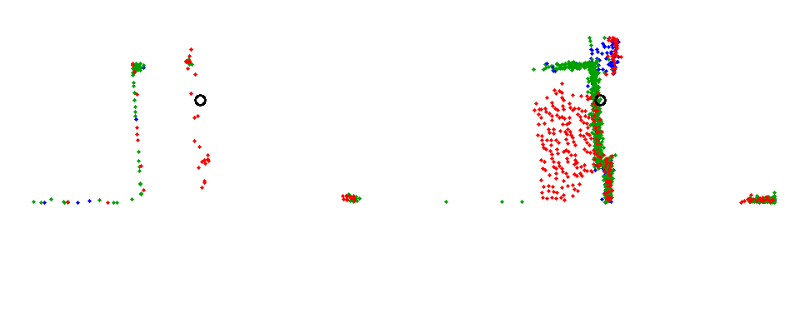

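```bash
python3 -m pendant '{"slide":[[0,0,-2],[0,0,-4],[0,0,-6],[0,0,-6]],"roll":[0,0,0,0]}' - 20
python3 -m pendant '{"slide":[[0,0,0],[0,0,0],[0,0,0]],"roll":[0,0,0]}' 75 20
python3 pitch.py p9
```

```text
time_s: 13.35
position: [0.5905, -0.1125, 0.0694]
eef_rot: [[0.06, 0.998, 0.002], [0.998, -0.06, -0.001], [-0.001, 0.002, -1.0]]
ft_force: [-0.9, -0.1, 4.8]
grip_width: 0.0466
time_s: 13.65
position: [0.5899, -0.112, 0.0683]
eef_rot: [[0.06, 0.998, 0.0], [0.998, -0.06, -0.0], [-0.0, 0.0, -1.0]]
ft_force: [0.6, 0.4, -0.0]
grip_width: 0.0751
top 134
side 1009
```

View pics/p9_xz.png

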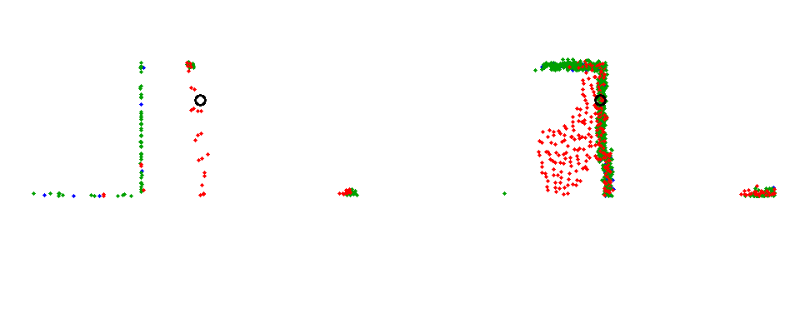

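View pics/p9side.png

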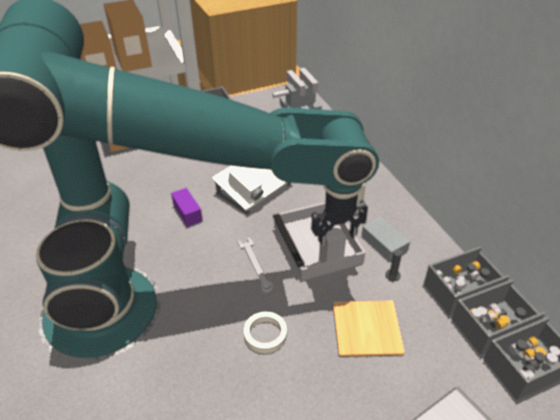

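The pot now stands mouth down in the tray and vertical. I'll recentre on it and grip firmly.

```bash
python3 -m pendant '{"slide":[[0,6,2],[1,14,2],[1,22,2],[1,22,2]],"roll":[0,0,0,0]}'
python3 -m pendant '{"slide":[[0,0,0],[0,0,0],[0,0,0],[0,0,0],[0,0,0]],"roll":[0,0,0,0,0]}' 40 100
python3 -m pendant '{"slide":[[0,0,4],[0,1,12],[0,4,24],[-1,10,38],[-2,20,52],[-4,34,62],[-7,50,68],[-12,62,70],[-16,70,70],[-20,75,70],[-20,75,70]],"roll":[0,0,0,0,0,0,0,0,0,0,0]}'
python3 pitch.py p10
```

```text
time_s: 14.15
position: [0.5909, -0.0886, 0.0702]
eef_rot: [[0.059, 0.998, 0.0], [0.998, -0.059, 0.0], [0.0, 0.0, -1.0]]
ft_force: [-0.0, -0.6, 0.3]
grip_width: 0.075
time_s: 14.65
position: [0.5912, -0.0901, 0.0711]
eef_rot: [[0.06, 0.998, 0.001], [0.998, -0.06, -0.0], [-0.0, 0.001, -1.0]]
ft_force: [1.1, 1.4, 7.0]
grip_width: 0.0466
time_s: 15.75
position: [0.5702, -0.0142, 0.1398]
eef_rot: [[0.059, 0.998, -0.001], [0.998, -0.059, 0.0], [0.0, -0.001, -1.0]]
ft_force: [0.5, -0.8, -4.9]
grip_width: 0.0461
top 209
side 1221
```

View pics/p10_xz.png

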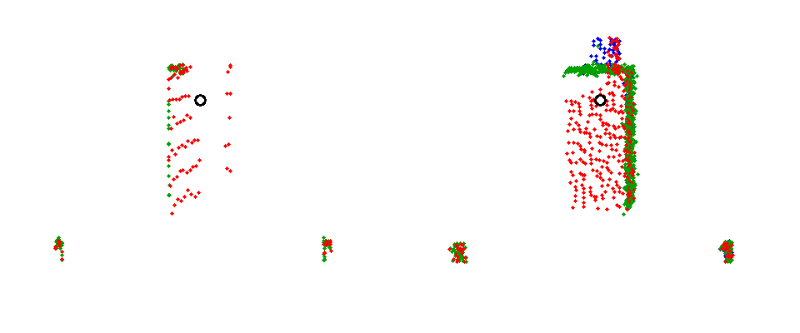

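View pics/p10side.png

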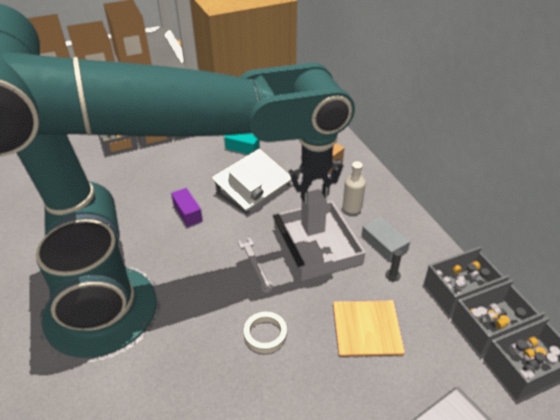

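```bash
python3 -m pendant '{"slide":[[-8,0,0],[-20,0,0],[-32,0,0],[-40,0,0],[-40,0,0],[-40,0,0]],"roll":[0,0,0,0,0,0]}'
python3 - <<'E'
from h import *
I,D=snap("side","k0");J,E=snap("top","k0t")
cv2.imwrite("pics/k0c.png",cv2.resize(I[170:290,240:380,::-1],None,fx=5,fy=5,interpolation=3))
P=cloud("side",D).reshape(-1,3)
s=r.sense();print(s["position"],s["ft_force"])
ex=np.array([.998,-.06,0]);ey=np.array([.06,.998,0])
q=P-s["position"];X=q@ex;Y=q@ey
m=(abs(X)<.06)&(abs(Y)<.1)&(P[:,2]>.048)&(P[:,2]<.062)
print("strip X rel TCP",np.round(np.percentile(X[m],[2,10,50,90,98])*1e3,1),m.sum())
m=(abs(X)<.04)&(abs(Y)<.045)&(P[:,2]>.068)&(P[:,2]<.11)
print("pot X",np.round(np.percentile(X[m],[2,50,98])*1e3,1),"Y",np.round(np.percentile(Y[m],[2,50,98])*1e3,1),"zmin",np.percentile(P[(abs(X)<.04)&(abs(Y)<.045)&(P[:,2]>.06),2],[0.5,2,5]))
P=cloud("top",E).reshape(-1,3);q=P-s["position"];X=q@ex;Y=q@ey
m=(abs(X)<.06)&(abs(Y)<.1)&(P[:,2]>.05)&(P[:,2]<.06);print("top strip",np.round(np.percentile(X[m],[2,50,98])*1e3,1),m.sum())
E
```

```text
time_s: 16.45
position: [0.5308, -0.0149, 0.1405]
eef_rot: [[0.06, 0.998, 0.001], [0.998, -0.06, -0.0], [0.0, 0.001, -1.0]]
ft_force: [0.2, 0.9, -4.8]
grip_width: 0.0463
[ 0.5310435  -0.01484905  0.14029009] [-0.52473007  0.17635191 -4.74606805]
strip X rel TCP [-41.5 -40.4 -31.9 -23.5 -21.2] 421
pot X [-27.5 -10.4  22.3] Y [-26.8 -22.7  24.6] zmin [0.07570227 0.08375239 0.09789764]
top strip [-40.3 -31.  -21.2] 316
```

View pics/k0c.png

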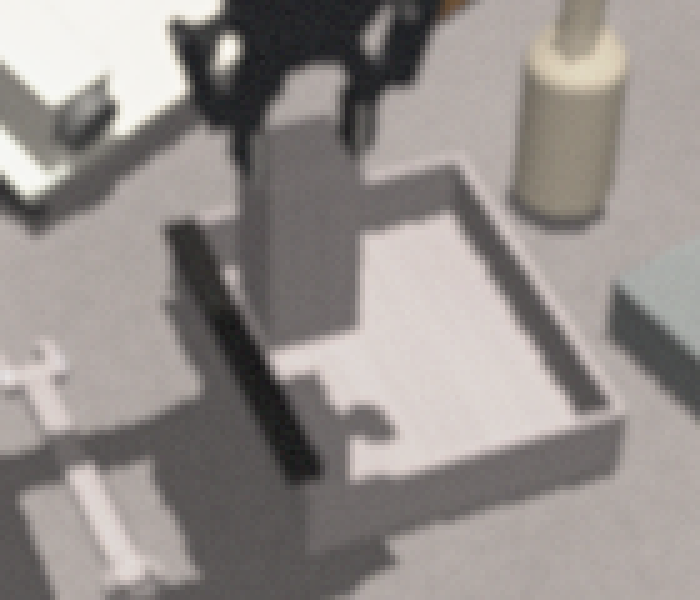

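The pot's near face is about 5 mm over the strip's inner edge, with the rim about 19 mm above it. Knocking.

```bash
python3 -m pendant '{"slide":[[0,0,-21],[0,0,-21],[0,0,0],[0,0,0]],"roll":[0,0,0,0]}'
python3 -m pendant '{"slide":[[0,0,-21],[0,0,-21],[0,0,0],[0,0,0],[0,0,0]],"roll":[0,0,0,0,0]}'
python3 pitch.py k1; python3 - <<'E'
import cv2
cv2.imwrite("pics/k1c.png",cv2.resize(cv2.imread("pics/k1side.png")[170:290,240:380],None,fx=5,fy=5,interpolation=3))
E
```

```text
time_s: 16.95
position: [0.532, -0.0149, 0.1423]
eef_rot: [[0.06, 0.998, 0.003], [0.998, -0.06, -0.0], [-0.0, 0.003, -1.0]]
ft_force: [0.6, 0.5, -4.4]
grip_width: 0.0463
time_s: 17.45
position: [0.5309, -0.0148, 0.1395]
eef_rot: [[0.06, 0.998, 0.0], [0.998, -0.06, 0.0], [0.0, 0.0, -1.0]]
ft_force: [-0.5, -0.9, -5.5]
grip_width: 0.0465
top 321
side 1424
```

View pics/k1c.png

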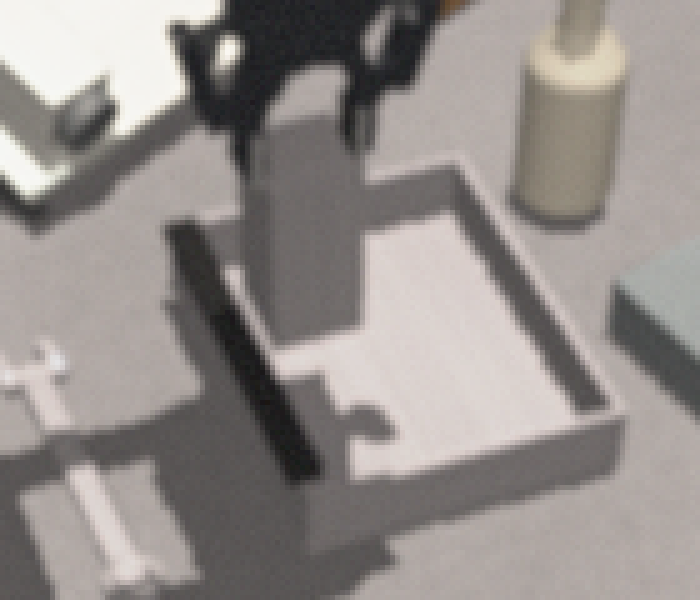

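View pics/k1_xz.png

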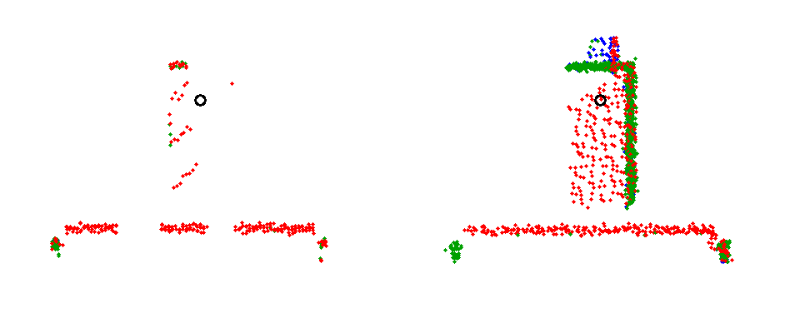

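```bash
python3 -m pendant '{"slide":[[0,0,-21],[0,0,-21]],"roll":[0,0]}'
python3 -m pendant '{"slide":[[0,0,21],[0,0,21]],"roll":[0,0]}'
```

```text
time_s: 17.75
position: [0.5306, -0.0149, 0.1173]
eef_rot: [[0.06, 0.998, -0.001], [0.998, -0.06, -0.0], [-0.0, -0.001, -1.0]]
ft_force: [-0.5, -0.8, -5.8]
grip_width: 0.0467
time_s: 17.95
position: [0.5315, -0.0148, 0.1418]
eef_rot: [[0.06, 0.998, 0.002], [0.998, -0.06, -0.0], [0.0, 0.002, -1.0]]
ft_force: [0.1, 0.1, -4.2]
grip_width: 0.0461
```

```bash
python3 -m pendant '{"slide":[[0,0,-20],[0,0,-25],[0,0,-25]],"roll":[0,0,0]}'
python3 pitch.py k2;python3 - <<'E'
import cv2
cv2.imwrite("pics/k2c.png",cv2.resize(cv2.imread("pics/k2side.png")[170:290,240:380],None,fx=5,fy=5,interpolation=3))
E
```

```text
time_s: 18.25
position: [0.5315, -0.0153, 0.1166]
eef_rot: [[0.06, 0.998, 0.002], [0.998, -0.06, -0.001], [-0.001, 0.002, -1.0]]
ft_force: [-1.3, -2.7, 14.8]
grip_width: 0.0465
top 316
side 1490
```

View pics/k2c.png

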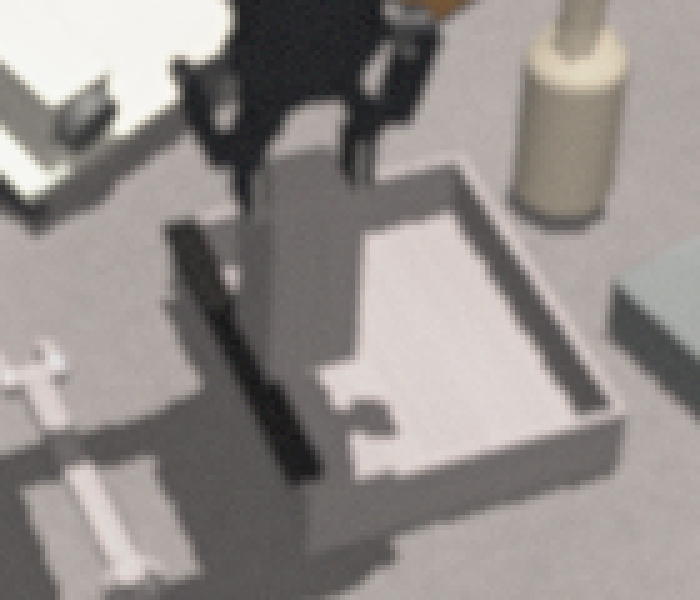

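View pics/k2_xz.png

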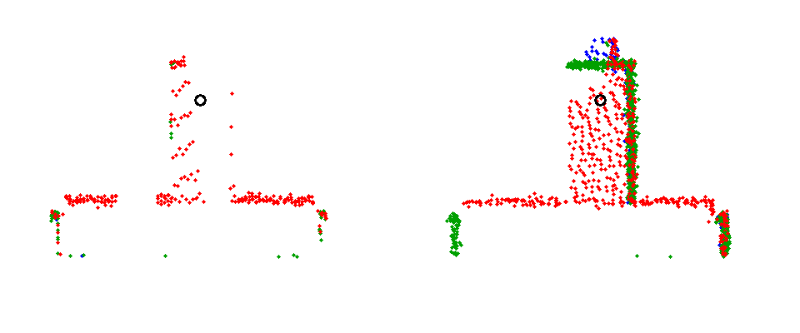

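```bash
python3 -m pendant '{"slide":[[0,0,20],[0,0,22],[0,0,-1],[0,0,-1],[0,0,20],[0,0,22],[0,0,-1],[0,0,-1],[0,0,22],[0,0,22]],"roll":[0,0,0,0,0,0,0,0,0,0]}'
python3 pitch.py k3;python3 - <<'E'
import cv2
cv2.imwrite("pics/k3c.png",cv2.resize(cv2.imread("pics/k3side.png")[170:290,240:380],None,fx=5,fy=5,interpolation=3))
E
```

```text
time_s: 19.35
position: [0.5317, -0.0149, 0.1385]
eef_rot: [[0.06, 0.998, 0.003], [0.998, -0.06, -0.0], [-0.0, 0.003, -1.0]]
ft_force: [0.5, -0.9, -2.7]
grip_width: 0.0463
top 330
side 1467
```

View pics/k3c.png

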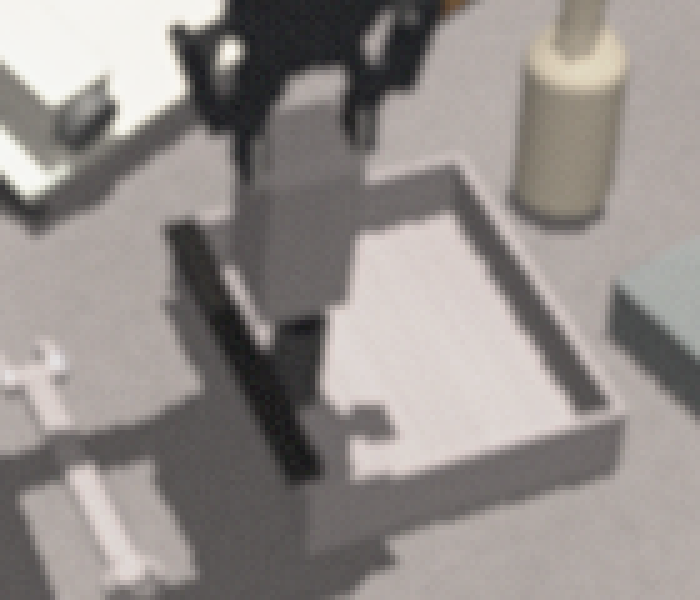

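View pics/k3_xz.png

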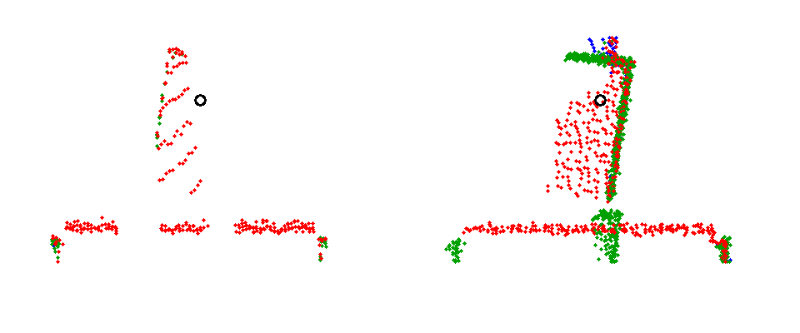

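The nut has come out (dark block at about (300,350) in the crop) and the wrist load fell to 2.7 N. Lifting straight up to check.

```bash
python3 -m pendant '{"slide":[[0,0,5],[0,0,15],[0,0,30],[0,0,45],[0,0,60],[0,0,60]],"roll":[0,0,0,0,0,0]}'
python3 pitch.py k4;python3 - <<'E'
import cv2
cv2.imwrite("pics/k4c.png",cv2.resize(cv2.imread("pics/k4side.png")[140:290,240:400],None,fx=4,fy=4,interpolation=3))
from h import *
for c in("side","top"):
  for n in("nut","pot"):print(n,c,[(round(d["score"],2),np.round(d["xyz"],3).tolist()) for d in r.spot_in(n,c)])
E
```

```text
time_s: 20.05
position: [0.5317, -0.0149, 0.2003]
eef_rot: [[0.06, 0.998, 0.004], [0.998, -0.06, -0.0], [-0.0, 0.004, -1.0]]
ft_force: [0.6, -0.0, -2.4]
grip_width: 0.0465
top 102
side 1048
nut side [(0.63, [0.524, -0.019, 0.053])]
pot side [(0.78, [0.522, -0.029, 0.214]), (0.72, [0.544, 0.486, 0.04]), (0.72, [0.288, 0.231, 0.05]), (0.56, [0.742, 0.071, 0.082])]
nut top []
pot top [(0.91, [0.547, 0.493, 0.047]), (0.77, [0.289, 0.251, 0.052]), (0.47, [0.51, 0.011, 0.219])]
```

View pics/k4c.png

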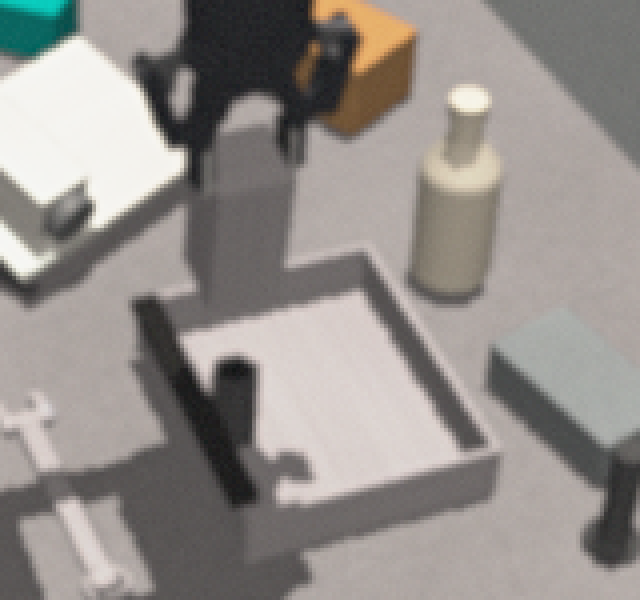

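View pics/k4_xz.png

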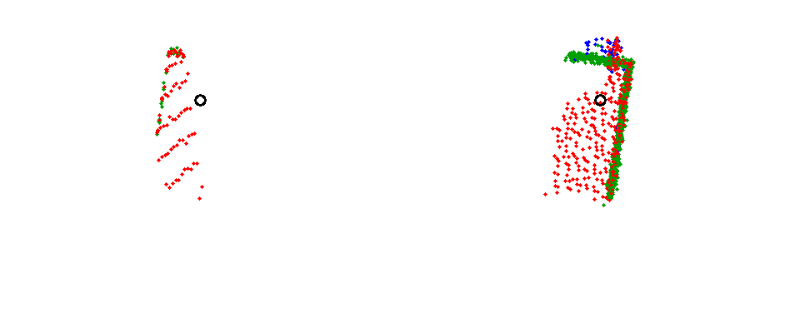

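The nut stands upright in the tray at about crop (235,400), and the load of 2.4 N means the pot is empty. I'll carry the pot to the board.

```bash
python3 -m pendant '{"slide":[[2,-15,0],[6,-45,0],[10,-80,0],[15,-115,0],[20,-150,0],[25,-185,0],[30,-220,0],[35,-250,0],[39,-278,0],[42,-296,0],[42,-305,0],[42,-305,0]],"roll":[0,0,0,0,0,0,0,0,0,0,0,0]}'
python3 -m pendant '{"slide":[[0,0,-15],[0,0,-40],[0,0,-70],[0,0,-95],[0,0,-110],[0,0,-115],[0,0,-115]],"roll":[0,0,0,0,0,0,0]}'
python3 pitch.py b1
```

```text
time_s: 21.55
position: [0.5725, -0.3205, 0.1968]
eef_rot: [[0.061, 0.998, -0.001], [0.998, -0.061, 0.0], [0.0, -0.001, -1.0]]
ft_force: [-0.4, -0.1, -2.4]
grip_width: 0.046
time_s: 22.25
position: [0.5728, -0.3193, 0.0821]
eef_rot: [[0.059, 0.998, -0.0], [0.998, -0.059, 0.0], [0.0, -0.0, -1.0]]
ft_force: [-0.5, -0.4, -1.9]
grip_width: 0.0464
top 789
side 1784
```

View pics/b1_xz.png

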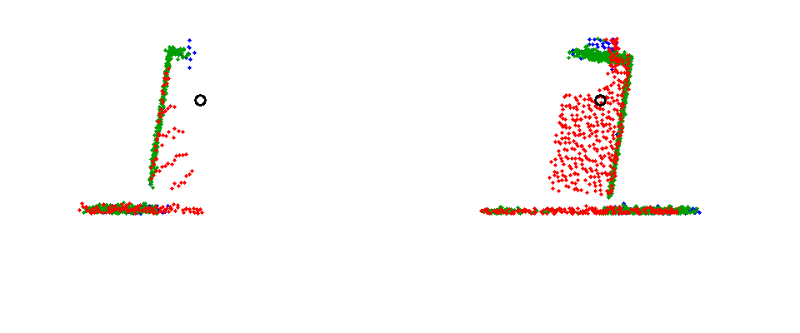

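View pics/b1side.png

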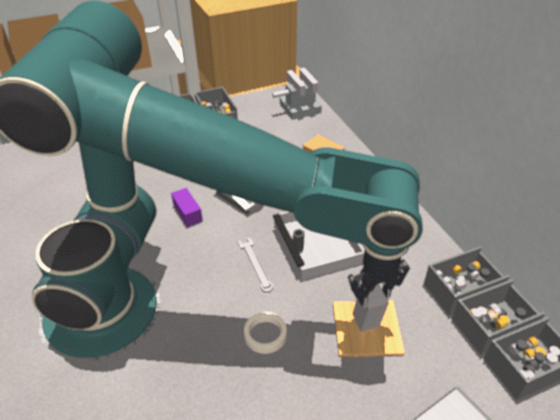

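```bash
python3 -m pendant '{"slide":[[0,0,-4],[0,0,-8],[0,0,-10],[0,0,-12],[0,0,-14],[0,0,-16],[0,0,-16]],"roll":[0,0,0,0,0,0,0]}' - 20
python3 pitch.py b2
```

```text
time_s: 23.05
position: [0.5732, -0.3206, 0.0704]
eef_rot: [[0.06, 0.998, 0.002], [0.998, -0.06, -0.002], [-0.002, 0.002, -1.0]]
ft_force: [-13.4, 4.7, 31.2]
grip_width: 0.0465
top 742
side 1689
```

View pics/b2_xz.png

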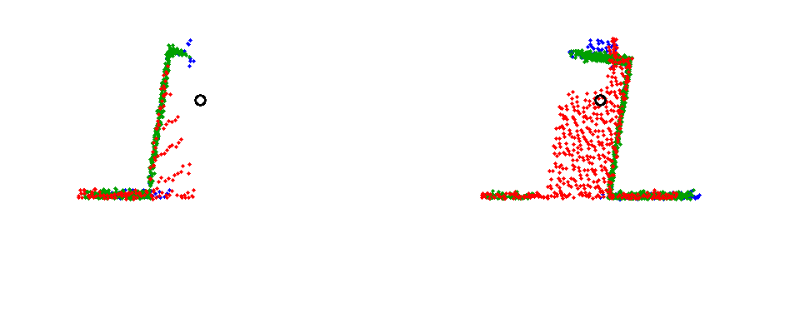

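```bash
python3 -m pendant '{"slide":[[0,0,1],[0,0,2],[0,0,3],[0,0,3]],"roll":[0,0,0,0]}' 48 20
python3 -m pendant '{"slide":[[0,0,0],[0,0,0],[0,0,0]],"roll":[0,0,0]}' 54 20
python3 -m pendant '{"slide":[[0,0,0],[0,0,0],[0,0,0]],"roll":[0,0,0]}' 78 20
python3 pitch.py b3
```

```text
time_s: 23.55
position: [0.5733, -0.3202, 0.0701]
eef_rot: [[0.06, 0.998, 0.001], [0.998, -0.06, -0.001], [-0.001, 0.001, -1.0]]
ft_force: [1.5, -0.9, 7.0]
grip_width: 0.0486
time_s: 23.85
position: [0.5727, -0.3197, 0.0688]
eef_rot: [[0.06, 0.998, -0.001], [0.998, -0.06, 0.0], [0.0, -0.001, -1.0]]
ft_force: [-0.5, 0.1, 0.1]
grip_width: 0.0538
time_s: 24.15
position: [0.5728, -0.3198, 0.0691]
eef_rot: [[0.06, 0.998, -0.0], [0.998, -0.06, 0.0], [0.0, -0.0, -1.0]]
ft_force: [0.9, 0.6, -0.4]
grip_width: 0.0781
top 760
side 1621
```

View pics/b3_xz.png

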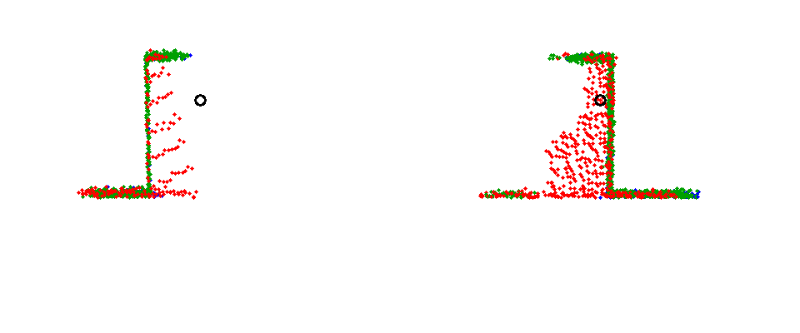

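```bash
python3 -m pendant '{"slide":[[0,0,5],[0,0,20],[0,0,40],[0,0,65],[0,0,90],[-20,0,120],[-50,0,150],[-90,0,150],[-130,0,150],[-170,0,150],[-170,0,150]],"roll":[0,0,0,0,0,0,0,0,0,0,0]}'
python3 - <<'E'
from h import *
for c in("side","top"):
    snap(c,"end"+c)
    for n in("nut","pot","can","wrench","oiler","tape","tin","stud"):print(c,n,[(round(d["score"],2),np.round(d["xyz"],3).tolist()) for d in r.spot_in(n,c)][:4])
a=cv2.imread("pics/endside.png")[150:370,200:440];b=cv2.imread("pics/endtop.png")[130:350,230:440]
c=np.hstack([a,b]);cv2.imwrite("pics/endc.png",cv2.resize(c,(800,int(800*c.shape[0]/c.shape[1])),interpolation=3))
E
```

```text
time_s: 25.35
position: [0.3999, -0.3199, 0.2215]
eef_rot: [[0.062, 0.998, 0.002], [0.998, -0.062, -0.002], [-0.002, 0.002, -1.0]]
ft_force: [-0.0, -0.0, 0.7]
grip_width: 0.0778
side nut []
side pot [(0.81, [0.289, 0.233, 0.05]), (0.63, [0.559, -0.32, 0.093])]
side can []
side wrench [(0.95, [0.404, -0.022, 0.008])]
side oiler [(0.85, [0.74, 0.073, 0.081])]
side tape [(0.87, [0.344, -0.234, 0.027])]
side tin [(0.72, [0.749, -0.09, 0.039])]
side stud [(0.74, [0.715, -0.198, 0.044])]
top nut [(0.57, [0.53, -0.007, 0.064])]
top pot [(0.74, [0.29, 0.253, 0.054]), (0.64, [0.541, 0.491, 0.046]), (0.6, [0.572, -0.289, 0.121])]
top can [(0.82, [0.474, 0.241, 0.092])]
top wrench [(0.85, [0.407, -0.006, 0.006]), (0.5, [0.717, -0.185, 0.034])]
top oiler [(0.78, [0.738, 0.088, 0.107]), (0.62, [0.504, -0.004, 0.049])]
top tape [(0.62, [0.572, -0.287, 0.123])]
top tin [(0.9, [0.762, -0.078, 0.039])]
top stud [(0.49, [0.712, -0.185, 0.037])]
```

View pics/endc.png

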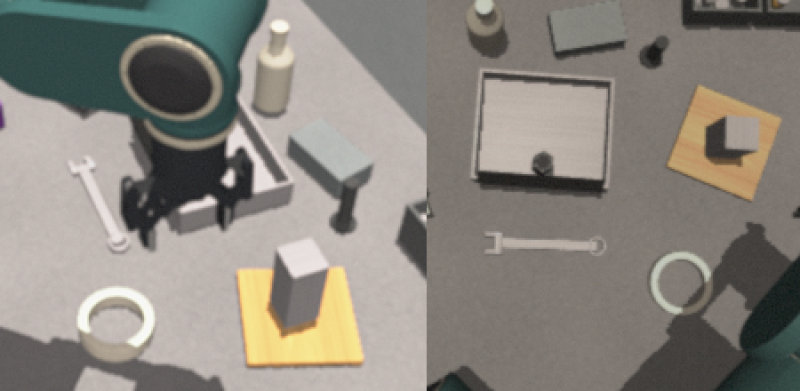

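View pics/endside.png

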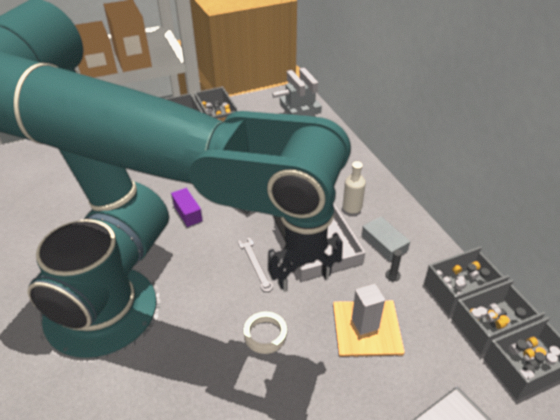

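The pot stands upright and fully on the board. The nut is in the tray (top crop (542,162)), and the other things are where they were at the start. The arm is clear, so I'm handing the job in.

```bash
python3 -c "
from station import r
print(r.sense()['dq']);print(r.close_job())"
```

```text
[-0.01925527 -0.04754922  0.03943733  0.04256835  0.0805348   0.03160163]
the job is handed in; nothing more can be done
None
```

The nut is in the tray, and the empty pot stands mouth down, wholly on the wooden board. I let go, moved the arm clear and handed the job in at about 25.7 s.

- **Turning the pot:** The tool could only point straight down, so I gripped the pot lightly near its base and pivoted it against the rack's lip. I finished turning it mouth down against the tray's side wall. I set it briefly on the tray floor with the nut still inside, so I could regrip it firmly.
- **Knocking:** The first attempts probably barely touched the strip. One, held at the bottom, showed no contact force. I then found the true contact height, and two further knocks at about 0.2 m/s freed the nut. The load on the wrist fell from about 5 N to 2.5 N.
- **Last checks:** The nut stands on end inside the tray near the strip. The wrench, oiler, tape, tin, stud and can read within network accuracy or look unmoved in the last pictures.
- **What went less well:**
  - The pads slipped along the pot during the pivot.
  - The knocks tilted the pot about 8° in the grip, and pressing it on the board (31 N upward) did not straighten it. It settled flat once released.
  - The side camera could not see the nut or can in the last view because the arm was in the way, so those two rest on the top camera alone.

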